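# Load the blue ink cartridge into the carton coder's dock

### The arm

A 6-joint arm with a two-finger parallel gripper is mounted at the origin on the work surface. World frame = base frame: x ahead of the robot, y to its left, z up, the work surface at z = 0. Lengths are in m, angles in rad, forces in N, time in s.
With the tool pointing down it reaches from about 0.375 to 0.975 m from the base axis. Payload 3.8 kg.
Tool frame: the origin (TCP) lies midway between the tips of the shut fingers; the grasp point (between the pads) lies 19 mm behind it; x points along the fingers, y is the direction in which the jaws open and shut, and the axes are right-handed (so a half turn about x gives the same grasp; the last joint's range is limited). The gripper opens to 88 mm and grips with 3 to 60 N. Pads are 18 mm wide; open, the fingers measure 123 mm over their backs; the gripper's body (75 mm by 187 mm) begins 45 mm behind the grasp point.
Start: joints at [-1.219, 0.264, 1.604, -0, 1.274, -0.037], TCP at [0.256, -0.625, 0.239] pointing down, gripper open.
Joint ranges: [-2.63, 2.63], [-0.94, 2.18], [0.31, 2.57], [-1.31, 4.45], [0, 2.66], [-2.55, 2.55]. Speed limits (rad/s): [2.57, 2.57, 3.14, 3.14, 3.14, 3.14].

### API

Orientations are given as a rotation vector (axis times angle).
In Python, from cell import manip, inverse_kinematics, cams, order gives the robot as it stands. Calls block until the motion is done:
- manip.move_pose(position, orientation): joint-space move of the TCP to a pose.
- manip.move_linear(position, rate=0.15, rot=None): straight line of the TCP; rot=None keeps the orientation; rate is the mean speed in m/s.
- manip.set_joints(angles): joint-space move.
- manip.set_gripper(opening, force=None): finger opening in m; force is the grip in N (None keeps the last); returns when the fingers have stopped.
- manip.dwell(seconds).
- inverse_kinematics(position, orientation): joint angles nearest the present ones, or None.
- manip.state(): the state.
- cams.capture(name): name is "scene" or "side" or "wrist"; returns a dict with "image" (480x640x3 uint8, blue, green, red), "z_map" (480x640 float32, m along the optical axis (not along the pixel's ray), 0 where there is no reading), "intrinsics" (3x3 intrinsics, pixels), "position" and "orientation" of the camera in the world; the wrist camera has in their place "T_tool_cam" (4x4, takes a point from camera to tool coordinates, whose origin is the TCP and whose axes are the tool frame's). Camera axes: x right, y down, z forward; pixel columns grow to the right and rows downward; lengths in m; the calibration is good to about 2 mm. A picture is of the moment at which its call begins: read the wrist's pose just before it.
A pose or a line that the arm cannot do raises manip.IKError and nothing moves.
- order.close_job(): hands the job in, once; it reports no verdict.
The state is a dict: "clock": time; "joint_pos": joint angles; "joint_velocities": joint speeds; "tau": joint torques, N m; "tool_pos": TCP position; "tcp_rot": TCP orientation; "contact_force": force on the tool from outside, world axes, zero at the start; "moment": the same for the moment, N m; "gripper_width": finger opening in m.
Only numpy, scipy, OpenCV 4.12 (cv2) and the standard library are available. Lean on these libraries where they do the work, as an engineer would, in place of code of your own. Each camera call takes 0.05 s, during which the arm holds its last target.

### The job

The carton coder at this packing bench is out of blue ink. Stand the blue ink cartridge upright in the cradle of the ink dock, then swing the clamp with the orange bar over it and press the bar fully down, so that the clamp is closed and has driven the cartridge home. Leave it closed and let go.

Things in the scene. Friction and masses are not known exactly. Their poses are not given: they have to be found in the camera images.
- blue_center (a point): Centre of the blue ink cartridge, a block standing loose on the table: 34 mm (x) by 56 mm (y) by 80 mm tall (z up), 80 g. Grip it from above across the 34 mm, fingers closing along its x. It fits the cradle either way round, its x along the dock's x. The red and yellow ones of the same shape are not wanted.
- cradle (a point): Black pocket with white flared lips on the fixed dock (z up). Point: on its axis at the rim, 62 mm above the table. Pocket 40 mm (x) by 62 mm (y), lips flare to 58 x 80. Weakly sprung floor 23 mm below the rim: a cartridge set in stands with its centre 17 mm above this point; clamped home, 5.5 mm. Clamp hinge: along x, 85 mm towards +y, 58 mm above this point; its posts end 70 mm above it.
- clamp (a joint): Clamp angle, rad: 0 closed (level over the cradle, pointing to the dock's -y, hard stop), pi/2 upright, 2.2 leaning fully back; starts open at 1.8 to 2.15. Two side arms 95 mm apart with a rubber roller that presses the cartridge's top, and an orange bar at the end. Stiff hinge: stays where it is left and holds when closed. Takes 2 to 4 N at the bar.
- clamp_bar (a point): Middle of the clamp's orange end bar: round, 16 mm thick, along the dock's x, 88 mm free between the arms, 185 mm from the hinge. At angle q it lies 185 cos q mm from the hinge towards the dock's -y and 185 sin q mm above it. The point turns with the clamp; its x is along the bar. Pinch the bar from above, fingers closing along the dock's y, and lead it round, or push it over and press down.

How it is judged:
On the way:
1. the blue cartridge stands upright in the cradle, the clamp still open (horizontal distance between blue_center and cradle below 0.01 m and z of blue_center in the frame of cradle below 0.027 m and angle between blue_center's own z axis and vertical below 0.2 rad and value of joint clamp above 0.8 rad), for 0.2 s.
At the end, for the whole second after the job is handed in: The clamp is closed (within 0.07 rad of its stop, 13 mm at the bar) and the blue cartridge is home in the cradle: upright within 0.15 rad, its centre within 10 mm of the pocket's axis and less than 11 mm above the cradle point (5.5 mm when fully home) (value of joint clamp below 0.07 rad and horizontal distance between blue_center and cradle below 0.01 m and z of blue_center in the frame of cradle below 0.011 m and angle between blue_center's own z axis and vertical below 0.15 rad); the robot touches nothing.
It also fails if it takes over 59 s, if anything falls off the work surface, if the arm or the gripper's body presses on something with over 40 N, if the wrist force passes 120 N, or if a joint passes its speed limit or range.

## Working session

There is one attempt and no reset: what is moved stays moved. The work goes in short steps, each a Python script; the robot and the scene stay as the last script left them, time stands still between calls to the robot, and variables do not carry over. Pictures are saved under pics/ and viewed, and the job is handed in when it is done.

```bash
ls; mkdir -p pics; python3 - <<'E'
from cell import manip,cams
import cv2,numpy as np
s=manip.state();print(s['clock'],s['tool_pos'],s['tcp_rot'],s['gripper_width'])
for n in('scene','side'):
    c=cams.capture(n);cv2.imwrite(f'pics/{n}0.png',c['image']);np.savez(f'{n}0.npz',**{k:v for k,v in c.items()})
    print(n,c['position'],c['orientation'],c['intrinsics'].tolist())
E
```

```text
pics
0.0 [ 0.25562542 -0.62397769  0.23743373] [ 2.00875568  0.39771825 -2.0095073 ] 0.08809233217705993
scene [1.16170908 0.59318474 0.73403577] [-0.9943201  -2.307614    1.19066557] [[574.8638908579479, 0.0, 311.5085265640487], [0.0, 574.8638908579479, 241.10006980148165], [0.0, 0.0, 1.0]]
side [0.7342438  0.51264976 0.89394383] [-0.58989772 -2.80956195  0.94191439] [[541.1627358529629, 0.0, 316.3174640223347], [0.0, 541.1627358529629, 241.76370866094362], [0.0, 0.0, 1.0]]
```

View pics/scene0.png

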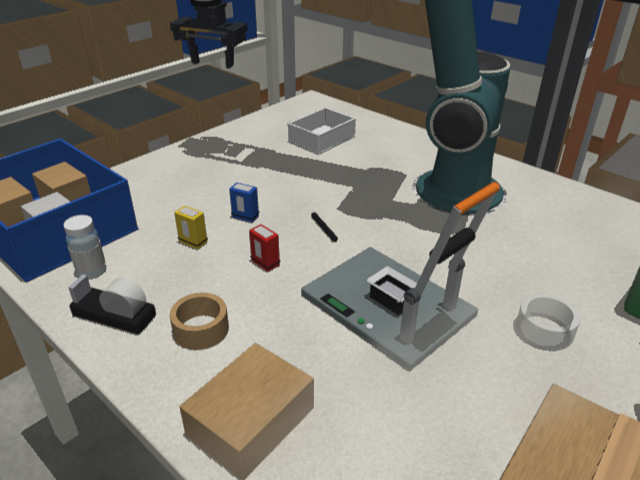

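View pics/side0.png

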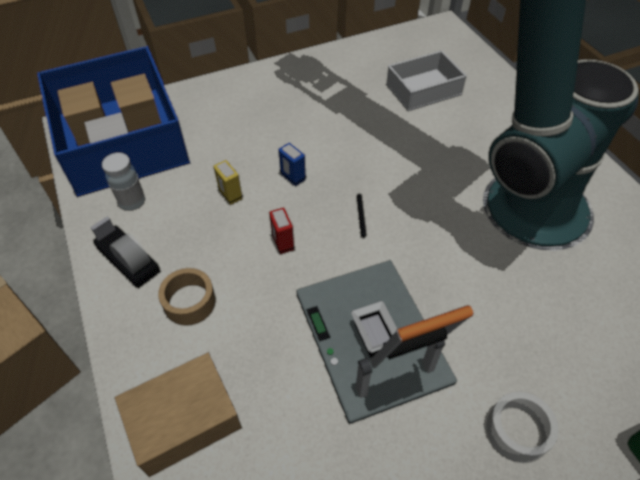

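Blue cartridge is at about (244,201) in the scene view and (292,163) in the side view. The cradle is at (392,290) / (375,330), and the bar at (478,197) / (435,323). Now measuring.

```bash
cat > h.py <<'E'
import numpy as np,cv2
from scipy.spatial.transform import Rotation as R
def cloud(c):
    K=c['intrinsics'];z=c['z_map'];v,u=np.mgrid[0:480,0:640]
    P=np.stack([(u-K[0,2])/K[0,0]*z,(v-K[1,2])/K[1,1]*z,z],-1)
    return P@R.from_rotvec(c['orientation']).as_matrix().T+c['position']
def ray(c,uv,z):
    K=c['intrinsics'];uv=np.atleast_2d(uv)
    d=np.c_[(uv[:,0]-K[0,2])/K[0,0],(uv[:,1]-K[1,2])/K[1,1],np.ones(len(uv))]@R.from_rotvec(c['orientation']).as_matrix().T
    return c['position']+d*((z-c['position'][2])/d[:,2])[:,None]
E
python3 - <<'E'
from h import *
for n in('scene','side'):
    c=np.load(n+'0.npz');P=cloud(c);hsv=cv2.cvtColor(c['image'],cv2.COLOR_BGR2HSV);z=P[...,2];ok=c['z_map']>0
    inb=ok&(P[...,0]>0.2)&(P[...,0]<1)
    # table check
    print(n,'table z',np.median(z[ok&(abs(z)<.02)]))
    H,S,V=cv2.split(hsv)
    box=np.zeros((480,640),bool)
    if n=='scene': box[170:230,222:268]=1
    else: box[135:190,270:312]=1
    top=box&ok&(z>.074)&(z<.088)
    r=cv2.minAreaRect(P[top][:,:2].astype(np.float32)*1000);print('blue top',top.sum(),np.median(z[top]),r)
    body=box&ok&(z>.01);print(P[body].min(0),P[body].max(0))
    # bar
    m=(H>4)&(H<18)&(S>190)&(V>120)&ok&(z>.2);
    q=P[m];print('bar n',len(q),q.min(0),q.max(0),q.mean(0))
    d=np.linalg.svd(q-q.mean(0),full_matrices=False)[2][0];t=(q-q.mean(0))@d;print('dir',d,t.min(),t.max(), 'ends',q.mean(0)+d*t.min(),q.mean(0)+d*t.max())
    # lips
    box[:]=0
    if n=='scene': box[255:320,355:425]=1
    else: box[295:365,345:405]=1
    lip=box&ok&(z>.052)&(z<.075)&(S<50)&(V>120)
    print('lip',lip.sum(),cv2.minAreaRect(P[lip][:,:2].astype(np.float32)*1000),np.percentile(z[lip],[5,50,95]))
    # plate
    pl=ok&(z>.006)&(z<.03)&(S<80);
    cs,_=cv2.findContours(pl.astype(np.uint8),0,2);k=max(cs,key=cv2.contourArea)[:,0];
    print('plate',cv2.contourArea(k),cv2.minAreaRect(P[k[:,1],k[:,0],:2].astype(np.float32)*1000))
    a=c['image'].copy();a[top]=(0,255,255);a[lip]=(0,0,255);a[m]=(255,0,255)
    cv2.drawContours(a,[k],-1,(0,255,0),1)
    cr=a[130:380,200:520] if n=='scene' else a[130:430,260:500]
    cv2.imwrite(f'pics/m_{n}.png',cv2.resize(cr,None,fx=2,fy=2,interpolation=0))
E
```

```text
scene table z -0.0007320440559173136
blue top 274 0.07858902464953377 ((495.0505065917969, -235.0199432373047), (204.09107971191406, 61.0497932434082), 55.46018981933594)
[ 0.42511002 -0.327188    0.01002672] [ 0.55077099 -0.13409007  0.0828071 ]
bar n 403 [0.42902449 0.26591777 0.29779959] [0.5274257  0.2837059  0.30804588] [0.48030128 0.27611959 0.30420325]
dir [ 0.99799064 -0.06323707  0.0039683 ] -0.05109580478191256 0.04739473951121466 ends [0.42930815 0.27935074 0.30400049] [0.52760079 0.27312249 0.30439133]
lip 424 ((472.4520263671875, 141.38917541503906), (82.00788116455078, 65.80331420898438), 88.57369995117188) [0.0538862  0.05891282 0.06281986]
plate 8406.5 ((471.6536865234375, 132.53662109375), (271.58251953125, 203.2279815673828), 86.68230438232422)
side table z 0.0008916117101085974
blue top 328 0.08104062226027414 ((449.2715759277344, -296.4124450683594), (36.55992126464844, 57.802024841308594), 18.092315673828125)
[ 0.4253131  -0.32575211  0.01019616] [ 0.47343769 -0.26401169  0.08609991]Traceback (most recent call last):
  File "<stdin>", line 16, in <module>
    return umr_minimum(a, axis, None, out, keepdims, initial, where)
ValueError: zero-size array to reduction operation minimum which has no identity
```

View pics/m_scene.png

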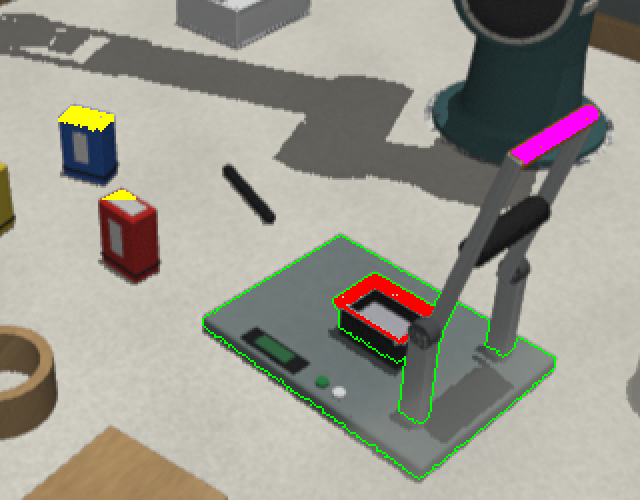

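```bash
python3 - <<'E'
from h import *
for n in('scene','side'):
    c=np.load(n+'0.npz');P=cloud(c);hsv=cv2.cvtColor(c['image'],cv2.COLOR_BGR2HSV);z=P[...,2];ok=c['z_map']>0
    H,S,V=cv2.split(hsv)
    box=np.zeros((480,640),bool)
    if n=='scene': box[175:222,225:262]=1
    else: box[135:190,270:312]=1
    top=box&ok&(z>.074)&(z<.088)&(P[...,1]<-.25)
    r=cv2.minAreaRect(P[top][:,:2].astype(np.float32)*1000);print(n,'blue top',top.sum(),np.median(z[top]),r)
    box[:]=0;box[170:230,440:510]=1
    if n=='side': box[:]=0;box[295:350,390:480]=1
    m=box&(H>3)&(H<20)&(S>150)&(V>90)&ok&(z>.15)
    q=P[m];print('bar n',len(q),q.mean(0))
    d=np.linalg.svd(q-q.mean(0),full_matrices=False)[2][0];t=(q-q.mean(0))@d;print('dir',d,'ends',q.mean(0)+d*t.min(),q.mean(0)+d*t.max())
    box[:]=0
    if n=='scene': box[255:320,355:425]=1
    else: box[295:365,345:405]=1
    lip=box&ok&(z>.054)&(z<.075)&(S<50)&(V>120)
    print('lip',lip.sum(),cv2.minAreaRect(P[lip][:,:2].astype(np.float32)*1000),np.percentile(z[lip],[5,50,95]))
    pl=ok&(z>.007)&(z<.03)&(S<80);
    cs,_=cv2.findContours(pl.astype(np.uint8),0,2);k=max(cs,key=cv2.contourArea)[:,0];
    hull=cv2.convexHull(k)[:,0]
    ap=cv2.approxPolyDP(cv2.convexHull(k),6,True)[:,0];print('plate',cv2.minAreaRect(P[k[:,1],k[:,0],:2].astype(np.float32)*1000));print(ap.tolist())
    print(np.round(P[ap[:,1],ap[:,0]],3).tolist())
    a=c['image'].copy();a[top]=(0,255,255);a[lip]=(0,0,255);a[m]=(255,0,255)
    cv2.drawContours(a,[k],-1,(0,255,0),1)
    cr=a[130:380,200:520] if n=='scene' else a[130:430,260:500]
    cv2.imwrite(f'pics/m2_{n}.png',cv2.resize(cr,None,fx=2,fy=2,interpolation=0))
E
```

```text
scene blue top 219 0.07842807975865551 ((452.774169921875, -296.50933837890625), (37.781982421875, 58.44380187988281), 20.17721939086914)
bar n 450 [0.48105736 0.2761739  0.30380045]
dir [ 0.99820631 -0.05985034  0.00144585] ends [0.4292876  0.27927791 0.30372547] [0.52918785 0.2732881  0.30387017]
lip 399 ((472.4520263671875, 141.38917541503906), (82.00788116455078, 65.80331420898438), 88.57369995117188) [0.05475621 0.05903934 0.06290853]
plate ((471.7242126464844, 132.52610778808594), (271.56988525390625, 203.39012145996094), 86.701416015625)
[[301, 289], [370, 247], [477, 313], [409, 369]]
[[0.563, -0.006, 0.017], [0.364, 0.004, 0.017], [0.383, 0.272, 0.009], [0.578, 0.259, 0.007]]
side blue top 328 0.08104062226027414 ((449.2715759277344, -296.4124450683594), (36.55992126464844, 57.802024841308594), 18.092315673828125)
bar n 815 [0.47986858 0.27640877 0.30527231]
dir [ 0.99787455 -0.06511118  0.00263103] ends [0.43082379 0.27960894 0.305143  ] [0.52679484 0.27334684 0.30539604]
lip 603 ((469.4741516113281, 142.35877990722656), (85.1514663696289, 61.2576904296875), 87.36590576171875) [0.05548135 0.06016787 0.06457961]
plate ((468.722412109375, 132.13272094726562), (271.3870849609375, 200.91346740722656), 86.64875030517578)
[[391, 260], [457, 380], [350, 423], [296, 290]]
[[0.364, 0.008, 0.021], [0.379, 0.271, 0.021], [0.574, 0.26, 0.008], [0.559, -0.007, 0.015]]
```

View pics/m2_side.png

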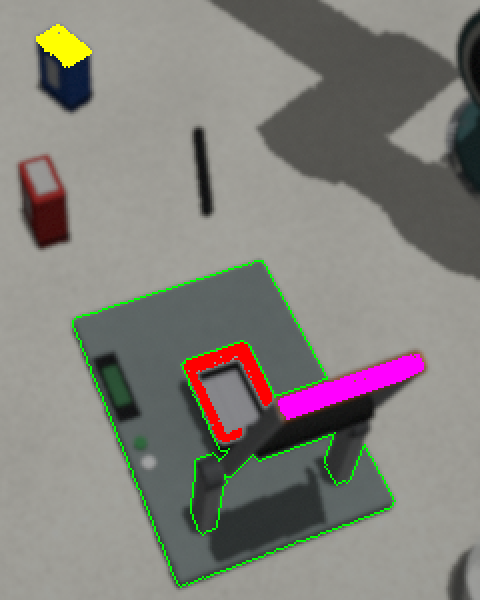

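Masks sit correctly. Dock yaw is about -0.06 rad with the cradle near (0.471,0.142). Blue is near (0.451,-0.297) with its x at about +19°. Next I'll look from above the blue with the wrist camera.

```bash
cat >> h.py <<'E'
def down(yaw):
    c,s=np.cos(yaw),np.sin(yaw)
    return R.from_matrix(np.array([[0,c,s],[0,s,-c],[-1,0,0]])).as_rotvec()
def wcap(name):
    from cell import manip,cams
    s=manip.state();c=cams.capture('wrist')
    T=np.eye(4);T[:3,:3]=R.from_rotvec(s['tcp_rot']).as_matrix();T[:3,3]=s['tool_pos'];T=T@c['T_tool_cam']
    c['position']=T[:3,3];c['orientation']=R.from_matrix(T[:3,:3]).as_rotvec()
    cv2.imwrite(f'pics/{name}.png',c['image']);np.savez(name+'.npz',**c);return c
E
python3 - <<'E'
from h import *
from cell import manip,inverse_kinematics
for y in (np.radians(19),np.radians(199)):
    print(inverse_kinematics([.451,-.2965,.24],down(y)))
y=np.radians(19); a=inverse_kinematics([.451,-.2965,.24],down(y));b=inverse_kinematics([.451,-.2965,.24],down(y+np.pi))
n=np.array(manip.state()['joint_pos'])
yy=y if b is None or (a is not None and abs(np.array(a)-n).max()<abs(np.array(b)-n).max()) else y+np.pi
manip.move_pose([.451,-.2965,.24],down(yy))
c=wcap('w1');s=manip.state();print(yy,s['clock'],s['tool_pos'],s['joint_pos'],c['position'])
P=cloud(c);z=P[...,2];ok=c['z_map']>0
top=ok&(z>.074)&(z<.088)&(abs(P[...,0]-.451)<.06)&(abs(P[...,1]+.2965)<.06)
print(top.sum(),np.median(z[top]) if top.any() else 0,cv2.minAreaRect(P[top][:,:2].astype(np.float32)*1000) if top.any() else 0)
E
```

```text
[-6.27729439e-01  6.88032392e-03  1.89151835e+00 -4.44089210e-16
  1.24319398e+00 -9.59341997e-01]
[-6.27729439e-01  6.88032392e-03  1.89151835e+00 -4.44089210e-16
  1.24319398e+00  2.18225066e+00]
0.33161255787892263 1.575 [ 0.45085296 -0.29742652  0.24006476] [-6.29083293e-01  7.41112855e-03  1.89086307e+00 -3.28265102e-04
  1.24303204e+00 -9.58955868e-01] [ 0.42637966 -0.22282719  0.3862541 ]
2263 0.0801065413124632 ((449.24951171875, -294.57373046875), (33.999000549316406, 55.968902587890625), 18.203664779663086)
```

View pics/w1.png

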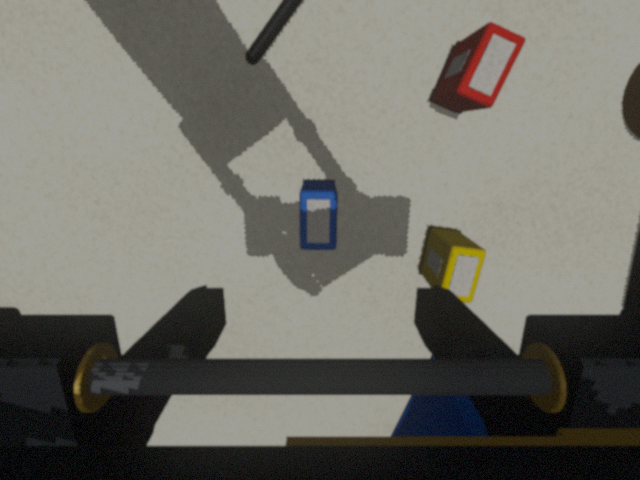

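The wrist view shows the blue top at about (318,215), measuring 34x56 mm, centre (0.4492,-0.2946), 18.2°, with free sides. Now I'll grasp it, lift, and look at the cradle.

```bash
python3 - <<'E'
from h import *
from cell import manip
y=np.radians(18.2)
manip.move_pose([.4492,-.2946,.14],down(y))
manip.move_linear([.4492,-.2946,.046],rate=.1)
s=manip.state();print(s['tool_pos'])
manip.set_gripper(0.02,force=25)
s=manip.state();print('w',s['gripper_width'],s['clock'],s['contact_force'])
manip.move_linear([.4492,-.2946,.24],rate=.15)
s=manip.state();print('w',s['gripper_width'],s['clock'],s['contact_force'])
manip.move_pose([.465,.04,.24],down(-.06))
c=wcap('w2');s=manip.state();print(s['clock'],s['tool_pos'],c['position'])
P=cloud(c);z=P[...,2];ok=c['z_map']>0;hsv=cv2.cvtColor(c['image'],cv2.COLOR_BGR2HSV)
near=ok&(abs(P[...,0]-.471)<.06)&(abs(P[...,1]-.142)<.06)
for lo,hi in((.050,.07),(.057,.067)):
    m=near&(z>lo)&(z<hi)&(hsv[...,1]<60)&(hsv[...,2]>110)
    print(m.sum(),cv2.minAreaRect(P[m][:,:2].astype(np.float32)*1000),np.percentile(z[m],[5,50,95]))
E
```

```text
[ 0.44982687 -0.29501726  0.04672886]
w 0.03411551518706383 4.0083 [-1.12016069 -1.10054969  0.10664634]
w 0.03380681654313 5.45 [ 0.93184265  0.1934642  -1.75659093]
6.7667 [0.46518861 0.03920577 0.23983794] [0.46999264 0.11787043 0.38594643]
4099 ((469.4974365234375, 145.28648376464844), (84.01819610595703, 61.982505798339844), 86.70467376708984) [0.05458881 0.06003289 0.06320406]
3184 ((469.4974365234375, 145.28648376464844), (84.01819610595703, 61.982505798339844), 86.70467376708984) [0.0574711  0.06093225 0.06333239]
```

View pics/w2.png

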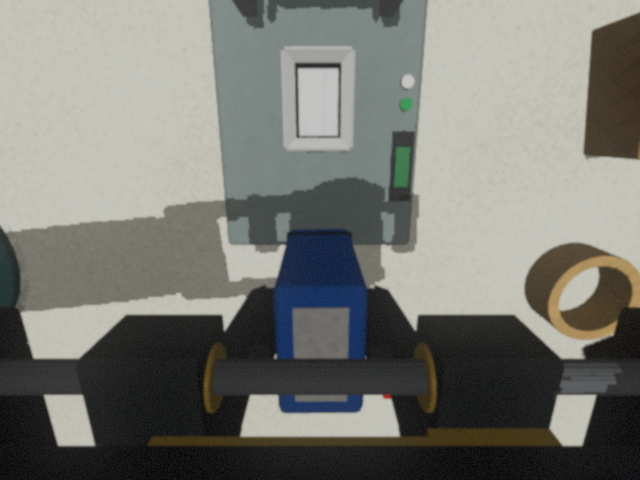

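The wrist view shows the lips' outer rectangle at x 281–355, y 46–150, and the blue held straight in the jaws. I'll refine the cradle centre from those edges.

```bash
python3 - <<'E'
from h import *
c=np.load('w2.npz');im=c['image'];hsv=cv2.cvtColor(im,cv2.COLOR_BGR2HSV)
roi=np.zeros((480,640),np.uint8);roi[35:165,265:372]=1
g=((hsv[...,2]>150)&(hsv[...,1]<30)).astype(np.uint8)*roi
print(hsv[100,284:352:3].tolist())
cs,h=cv2.findContours(g,cv2.RETR_CCOMP,cv2.CHAIN_APPROX_NONE)
for k,hh in zip(cs,h[0]):
    if cv2.contourArea(k)<1000: continue
    for zz in (.062,):
        p=ray(c,k[:,0].astype(float),zz)[:,:2].astype(np.float32)*1000
        print(cv2.contourArea(k),hh[3],zz,cv2.minAreaRect(p),cv2.boundingRect(k))
cv2.imwrite('pics/w2m.png',cv2.resize(im[30:170,260:380],None,fx=4,fy=4,interpolation=0))
E
```

```text
[[30, 4, 174], [23, 6, 172], [38, 6, 172], [30, 6, 169], [50, 9, 87], [15, 3, 178], [20, 4, 194], [40, 4, 195], [38, 5, 194], [45, 5, 196], [30, 3, 195], [30, 4, 195], [30, 4, 196], [0, 1, 194], [0, 1, 194], [30, 3, 196], [45, 3, 195], [30, 4, 194], [70, 6, 137], [38, 7, 154], [18, 7, 177], [30, 6, 178], [38, 6, 176]]
2528.5 -1 0.062 ((469.820068359375, 142.8198699951172), (53.159385681152344, 34.17561340332031), 86.64087677001953) (298, 69, 41, 67)
7340.0 -1 0.062 ((469.5901794433594, 145.05130004882812), (83.39561462402344, 62.56368637084961), 86.73139190673828) (280, 46, 76, 105)
3646.0 1 0.062 ((469.5424499511719, 144.98243713378906), (62.55997085571289, 41.47254943847656), 86.66121673583984) (293, 60, 50, 79)
```

View pics/w2m.png

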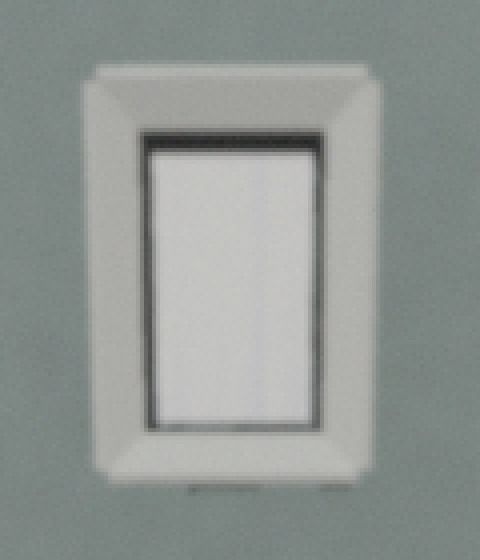

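Inner opening measures 62.6x41.5 mm with centre (0.4696,0.1450), yaw -3.3°. The wrist camera reads about 2 mm higher in y than the fixed cameras for both cartridge and cradle, so I'll use wrist values for both and the offset cancels. Inserting with force checks.

```bash
python3 - <<'E'
from h import *
from cell import manip
y=-.058; x0,y0=.470,.145
manip.move_pose([x0,y0,.20],down(y))
manip.move_linear([x0,y0,.130],rate=.12)
f0=manip.state()['contact_force'];s=manip.state();print(s['tool_pos'],f0)
for z in(.115,.108,.102,.096,.091,.088):
    manip.move_linear([x0,y0,z],rate=.05)
    s=manip.state();df=s['contact_force']-f0;print(z,np.round(s['tool_pos'],4),np.round(df,2),s['gripper_width'])
    if abs(df).max()>12: print('STOP');break
c=wcap('w3');print(s['clock'])
E
```

```text
[0.47069686 0.14471694 0.13071631] [ 0.10329424  0.99302866 -0.45761653]
0.115 [0.4696 0.145  0.1146] [-0.94 -0.71 -0.83] 0.03373846062175953
0.108 [0.4696 0.1449 0.1075] [-0.66 -0.48 -0.24] 0.03389915678059364
0.102 [0.4696 0.1449 0.1015] [ 0.14 -2.49 -0.96] 0.0339748535430306
0.096 [0.4696 0.1449 0.0955] [ 0.52 -0.93 -0.54] 0.033960274590941156
0.091 [0.4696 0.1449 0.0906] [-0.04 -0.27 -0.62] 0.03399744509194306
0.088 [0.4698 0.145  0.0878] [ 0.61 -0.51 -0.58] 0.0338560585731037
9.8
```

View pics/w3.png

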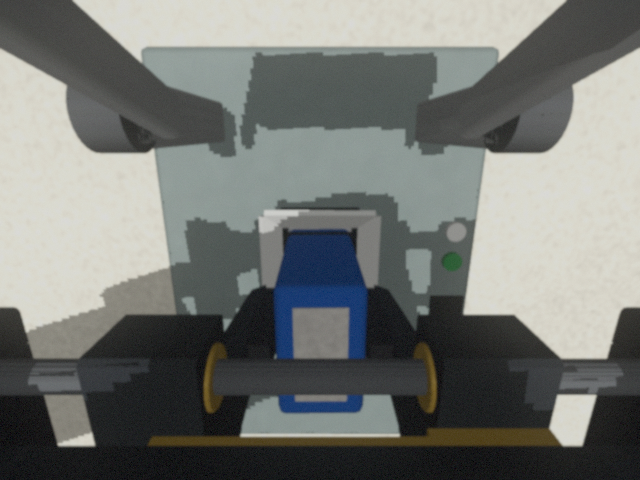

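The cartridge is in the pocket with no significant force. Releasing, backing off and checking with the fixed cameras.

```bash
python3 - <<'E'
from h import *
from cell import manip,cams,inverse_kinematics
s=manip.state()
manip.move_linear([.470,.145,.0865],rate=.05)
manip.set_gripper(0.06)
manip.move_linear([.470,.145,.16],rate=.15)
manip.move_linear([.460,.02,.30],rate=.25)
c0=cams.capture('scene');c1=cams.capture('side');w=wcap('w4')
cv2.imwrite('pics/s4.png',np.hstack([cv2.resize(c0['image'][150:390,300:500],None,fx=2,fy=2),cv2.resize(c1['image'][230:470,300:500],None,fx=2,fy=2)]))
for n,c in(('scene',c0),('side',c1),('wrist',w)):
    P=cloud(c);z=P[...,2];hsv=cv2.cvtColor(c['image'],cv2.COLOR_BGR2HSV)
    m=(c['z_map']>0)&(z>.108)&(z<.128)&(abs(P[...,0]-.47)<.04)&(abs(P[...,1]-.143)<.05)
    if m.sum()>20: print(n,m.sum(),np.median(z[m]),cv2.minAreaRect(P[m][:,:2].astype(np.float32)*1000))
    np.savez(n+'4.npz',**c)
s=manip.state();print(s['clock'],s['contact_force'])
for y in(1.513,1.513-np.pi): print(inverse_kinematics([.480,.273,.281],down(y)),inverse_kinematics([.464,.045,.1],down(y)))
E
```

```text
scene 492 0.1178154492899493 ((472.49920654296875, 143.12460327148438), (56.75252914428711, 36.91307830810547), 88.0123519897461)
side 700 0.11936794636900383 ((469.2518310546875, 143.04330444335938), (56.77925109863281, 34.642372131347656), 86.52433776855469)
wrist 2829 0.11935494285428538 ((469.004150390625, 144.58602905273438), (55.26580810546875, 34.00864028930664), 86.879150390625)
12.35 [-1.1935955   0.22862483 -0.67829947]
[ 4.72017209e-01  7.16610441e-03  1.81559379e+00 -4.44089210e-16
  1.31883276e+00 -1.04098279e+00] [ 4.32417826e-02  1.64873513e-03  2.17488065e+00 -4.44089210e-16
  9.65063272e-01 -1.46975822e+00]
[0.47201721 0.0071661  1.81559379 0.         1.31883276 2.10060986] [4.32417826e-02 1.64873513e-03 2.17488065e+00 0.00000000e+00
 9.65063272e-01 1.67183444e+00]
```

View pics/s4.png

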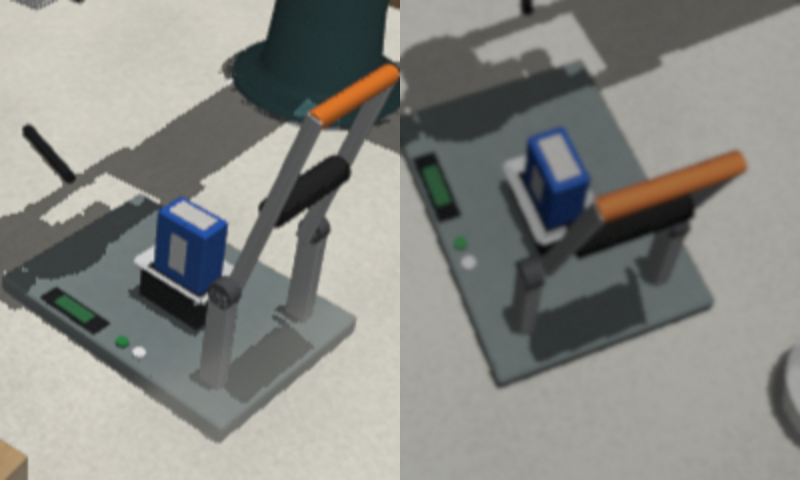

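Both views show the blue standing upright in the cradle. Its top is at 0.119, so the centre is rim +17 mm, and it is about 1 mm off the axis. Clamp angle is about 1.81. Pinching the bar next.

```bash
python3 - <<'E'
from h import *
from cell import manip,cams
y=1.513
manip.move_pose([.46,.05,.38],down(y))
manip.move_pose([.479,.274,.36],down(y))
manip.move_linear([.479,.274,.281],rate=.1)
s=manip.state();print(s['tool_pos'],s['contact_force'])
manip.set_gripper(0.0,force=20)
s=manip.state();print('w',s['gripper_width'],s['contact_force'],s['clock'])
c=cams.capture('scene');cv2.imwrite('pics/s5.png',c['image'][60:420,240:600])
E
```

```text
[0.47943808 0.27417024 0.28176216] [0.12415893 0.022356   1.0669163 ]
w 0.014911118274913388 [ 0.39356832 -0.60148723 -0.11038998] 16.3
```

View pics/s5.png

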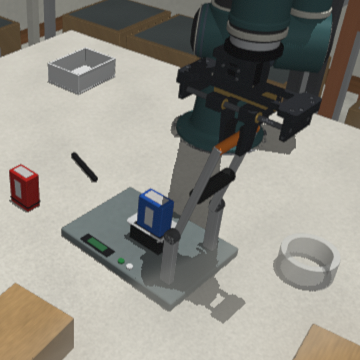

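The bar at about (230,145) in this crop is pinched and the contact force is near zero. Leading it round the arc.

```bash
python3 - <<'E'
from h import *
from cell import manip,cams
hx=np.array([.4749,.2293,.120]);dy=np.array([.058,.998,0])
s=manip.state();print(s['tool_pos'])
p0=np.array([.479,.274,.281])
def tcp(q):
    p=hx-dy*.185*np.cos(q);p[2]=.120+.185*np.sin(q)-.019;p[0]+=.0015;return p
print(tcp(1.815))
for q in list(np.arange(1.7,.25,-.145)):
    manip.move_linear(tcp(q),rate=.12)
    s=manip.state();f=s['contact_force'];print(round(q,2),np.round(s['tool_pos']-tcp(q),4),np.round(f,1),round(s['gripper_width'],4))
    if np.linalg.norm(f)>25: print('STOP');break
print(s['clock'])
c=cams.capture('scene');cv2.imwrite('pics/s6.png',c['image'][60:420,240:600])
E
```

```text
[0.47897984 0.27392991 0.28097852]
[0.47899434 0.27394052 0.28051108]
1.7 [-0.     -0.0006  0.0003] [-1.2  0.3  1.6] 0.0147
1.56 [-0.0001 -0.0007 -0.0005] [ 0.2 -1.  -1.7] 0.0147
1.41 [-0.0003 -0.0006 -0.001 ] [ 3.  -0.1 -6.7] 0.0146
1.26 [-0.0004 -0.0001 -0.0009] [ 2.1  1.9 -9.9] 0.0147
1.12 [-0.0004  0.0002 -0.0005] [ 0.1  3.6 -8.5] 0.0142
0.97 [-0.0003  0.0005 -0.0001] [ 0.2  3.8 -9.2] 0.0143
0.83 [-0.0001  0.0008  0.0001] [ 0.4  5.6 -7.9] 0.014
0.68 [-0.0001  0.0011  0.0003] [-0.8  6.4 -7. ] 0.0136
0.54 [-0.0001  0.001   0.0006] [-1.5  6.5 -6. ] 0.0136
0.39 [-0.0001  0.0006  0.0007] [-1.6  4.7 -4.4] 0.0132
20.05
```

View pics/s6.png

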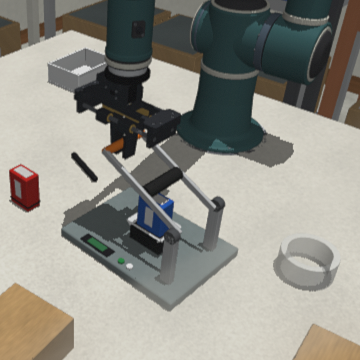

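The clamp is at about 0.4 rad with its roller nearly on the cartridge. The gap reading has shrunk, so the bar is slipping toward the fingertips. I'll let go and press down from above with shut fingers.

```bash
python3 - <<'E'
from h import *
from cell import manip,cams
hx=np.array([.4749,.2293,.120]);dy=np.array([.058,.998,0])
def top(q):
    p=hx-dy*.185*np.cos(q);p[2]=.120+.185*np.sin(q)+.008;p[0]+=.0015;return p
s=manip.state();p=np.array(s['tool_pos'])
manip.set_gripper(.06)
manip.move_linear(p+[0,0,.06],rate=.15)
manip.set_gripper(0,force=30)
P=cams.capture('scene');C=cloud(P);hsv=cv2.cvtColor(P['image'],cv2.COLOR_BGR2HSV)
m=(hsv[...,0]>3)&(hsv[...,0]<18)&(hsv[...,1]>180)&(P['z_map']>0)&(C[...,2]>.1)&(abs(C[...,0]-.47)<.08)&(abs(C[...,1]-.06)<.08)
print('bar',m.sum(),C[m].mean(0),C[m][:,2].max())
t=top(.45);manip.move_linear([t[0],t[1],t[2]+.01],rate=.1)
f0=manip.state()['contact_force']
for q in(.4,.33,.27,.21,.16,.12,.08,.04,.0,-.02):
    manip.move_linear(top(q),rate=.05)
    s=manip.state();f=s['contact_force'];print(q,np.round(s['tool_pos']-top(q),4),np.round(f,1))
    if np.linalg.norm(f)>45: print('STOP');break
print(s['clock'])
c=cams.capture('scene');cv2.imwrite('pics/s7.png',c['image'][60:420,240:600])
E
```

```text
bar 236 [0.46662444 0.0636039  0.20258315] 0.2072945422761957
0.4 [-0.0004 -0.     -0.0004] [ 0.   1.3 -0.1]
0.33 [-0.0004 -0.0001 -0.0006] [ 0.5 -0.3  0.5]
0.27 [-0.0004 -0.     -0.0006] [-1.2 -0.4 -0.1]
0.21 [-0.0005 -0.     -0.0006] [-0.1 -0.1  0.3]
0.16 [-0.0004 -0.     -0.0006] [-1.  -0.6 -0.2]
0.12 [-0.0004 -0.     -0.0005] [-0.2 -0.   0.5]
0.08 [-0.0004 -0.     -0.0005] [0.4 0.9 0.7]
0.04 [-0.0004 -0.     -0.0005] [-0.9  0.3 -0.1]
0.0 [ 0.0007 -0.      0.0003] [ 0.9 -0.5  2.6]
-0.02 [ 0.001  -0.0001  0.0034] [-9.7 -1.  23.5]
26.2417
```

View pics/s7.png

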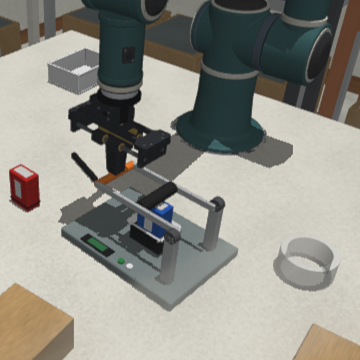

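```bash
python3 - <<'E'
from h import *
from cell import manip,cams
out=[]
for n in('scene','side'):
    P=cams.capture(n);C=cloud(P);hsv=cv2.cvtColor(P['image'],cv2.COLOR_BGR2HSV)
    m=(hsv[...,0]>3)&(hsv[...,0]<18)&(hsv[...,1]>150)&(P['z_map']>0)&(C[...,2]>.08)&(abs(C[...,0]-.47)<.08)&(abs(C[...,1]-.06)<.08)
    print(n,'bar',m.sum(),C[m].mean(0),np.percentile(C[m][:,2],[5,50,95]),np.percentile(C[m][:,1],[5,50,95]))
    v,u=np.nonzero(m);u0,v0=int(u.mean()),int(v.mean());print(u0,v0)
    out.append(cv2.resize(P['image'][v0-60:v0+80,u0-70:u0+70],(400,400)))
cv2.imwrite('pics/s8.png',np.hstack(out));s=manip.state();print(s['tool_pos'],s['contact_force'],s['gripper_width'])
E
```

```text
scene bar 188 [0.46712482 0.04688372 0.12436581] [0.11899569 0.1243567  0.12848117] [0.03982672 0.04677253 0.05346222]
356 233
side bar 128 [0.49158612 0.04400756 0.12659928] [0.12237571 0.12685182 0.12997454] [0.03911261 0.04408206 0.0483326 ]
341 265
[0.46663456 0.0446357  0.12770325] [-8.40973157 -0.15355057 23.44528991] 0.0005086376371359316
```

View pics/s8.png

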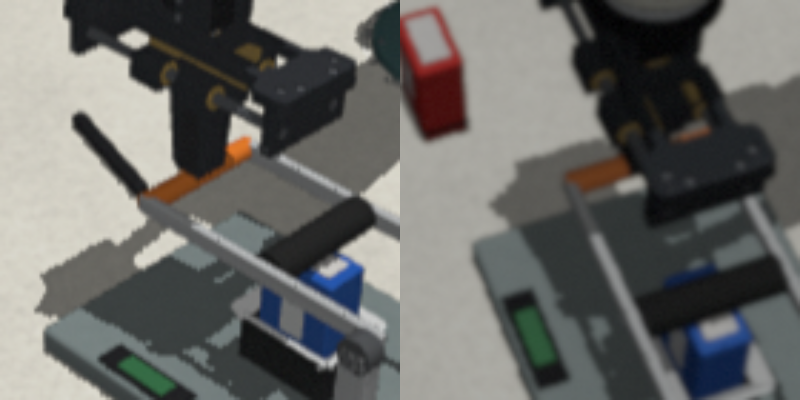

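The fingertips sit on the bar, whose top is at about 0.128, so its centre is at hinge height (q≈0). The 23 N reading is the hard stop. Pressing once more briefly, then retreating and checking.

```bash
python3 - <<'E'
from h import *
from cell import manip,cams
p=np.array(manip.state()['tool_pos'])
manip.dwell(.3)
manip.move_linear([p[0],p[1],.16],rate=.08)
manip.move_linear([p[0]-.0,p[1]-.12,.33],rate=.2)
manip.dwell(.3)
out=[]
for n in('scene','side'):
    P=cams.capture(n);C=cloud(P);hsv=cv2.cvtColor(P['image'],cv2.COLOR_BGR2HSV);z=C[...,2]
    near=(P['z_map']>0)&(abs(C[...,0]-.47)<.07)
    m=near&(hsv[...,0]>3)&(hsv[...,0]<18)&(hsv[...,1]>150)&(z>.08)&(abs(C[...,1]-.06)<.08)
    print(n,'bar',m.sum(),C[m].mean(0),np.percentile(z[m],[5,50,95]))
    b=near&(z>.085)&(z<.13)&(hsv[...,0]>100)&(hsv[...,0]<130)&(hsv[...,1]>120)&(C[...,1]>.09)
    print('blue',b.sum(),np.percentile(z[b],[50,90,97,100]),cv2.minAreaRect(C[b&(z>.1)][:,:2].astype(np.float32)*1000) if (b&(z>.1)).any() else 0)
    v,u=np.nonzero(m);u0,v0=int(u.mean()),int(v.mean())
    out.append(cv2.resize(P['image'][v0-50:v0+130,u0-60:u0+120],(400,400)))
cv2.imwrite('pics/s9.png',np.hstack(out));s=manip.state();print(s['tool_pos'],s['contact_force'],s['clock'])
E
```

```text
scene bar 263 [0.46458798 0.04558852 0.12461667] [0.11961121 0.12519998 0.12792936]
blue 179 [0.10464403 0.10755773 0.10902016 0.11745522] ((479.8988952636719, 159.6803436279297), (25.86371421813965, 46.91378402709961), 69.66204071044922)
side bar 316 [0.46371017 0.04556831 0.12646003] [0.12246864 0.12679479 0.12924056]
blue 310 [0.10633878 0.10937568 0.1177457  0.12998067] ((478.578125, 142.86767578125), (55.34521484375, 50.64622116088867), 88.42423248291016)
[ 0.46654156 -0.07512257  0.32967812] [ 0.42456052 -0.57289039  0.51628394] 28.8833
```

View pics/s9.png

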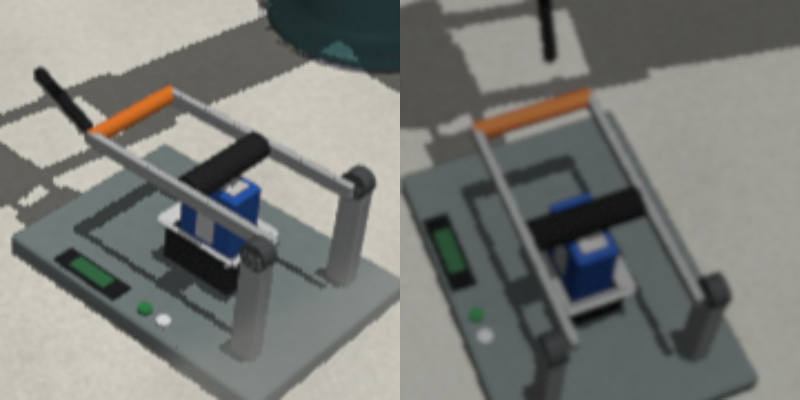

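The clamp is level and the bar top is at 0.128–0.129, which puts it at the stop. The cartridge top is at about 0.108, matching the expected home value of 0.1075. The robot is clear, so I'm handing in.

```bash
python3 - <<'E'
from cell import order,manip
order.close_job();print(manip.state()['clock'])
E
```

```text
the job is handed in; nothing more can be done
the job is handed in; nothing more can be done
```

I stood the blue cartridge in the cradle, swung the clamp over it and pressed the bar down to its stop. I then let go, backed clear and handed the job in at about 29 s on the robot's clock.

- **Seated, clamp still open:** the cartridge's top was at 0.119 m, so its centre was 17 mm above the cradle point. It stood about 1 mm off the pocket's axis, with the clamp at about 1.81 rad.
- **At the end:** the bar's top was at 0.128–0.129 m, which is level with the hinge, so the clamp is closed. Pressing there met the hard stop at about 23 N. The cartridge's top was at about 0.108 m, which matches fully home (0.1075 m). The gripper was well clear of everything.
- **What disagreed or went differently:**
  - The wrist and fixed cameras differed by about 2 mm in y. I used wrist values for both the cartridge and the cradle so the difference cancelled.
  - The bar slipped toward the fingertips during the pinched swing. I let go at about 0.4 rad and finished by pressing from above with shut fingers.
  - The force reading stayed near zero during that press until the stop, so I confirmed the bar's position from the camera pictures.
  - With the clamp closed, the roller and arms partly hide the cartridge, so I did not get a clean final reading of its horizontal position.

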